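# Unclip the slat rack and build up the packing crib

## Task

Pull the spring clip sideways out of the cross-drilled pin on the slat rack and lay it inside the blue tray, then swing the rack's red keeper right back until it stands upright at its stop. Then take one of the two freed slats and finish the crib's third layer with it: beside the single top slat and parallel to it, crosswise on the pair below, squarely above the bottom slat of that side. Leave the other slat in the rack, and do not disturb the five slats already in the crib, the brass coupling, the valve or the wooden hoop.

Things in the scene. Friction and masses are not known exactly. Their poses are not given: they have to be found in the camera images.
- rack: Fixed green rack, left or right of the robot (crib on the other side). Plywood face 150 wide, 235 mm long, sloping 0.56 rad (32 deg), rising to own +x. Origin on the bench under its middle. A point u up the slope from the low edge, v sideways, n off the face is at x = -100 + u cos32 - n sin32, y = v, z = 35 + u sin32 + n cos32 (mm). A 14 mm high stop, upper side at u = 60, holds the slats.
- pin_hole (a point): Centre of the 8.4 mm cross hole in the 20 mm thick steel pin that stands square to the rack's face at u = 32, v = 0 (hole at n = 40, pin top at n = 58). Own x points up the slope, y along the hole (level, the rack's +y), z along the pin off the face.
- clip: Steel R-clip, 6.4 mm wire, 125 mm long, 80 g. Origin: loop centre. Own y along the clip to the loop's end (27 mm), z square to its plane. Loop sides at x = +-14 from y = -16 to +10, 34 mm over the outside: hold it there. Lies parallel to the face, n = 40, loop on the rack's +y side, 66 mm from the pin; comes out along its own +y with a few N, free after 45 mm; until then it locks the keeper.
- clip_tip (a point): End of the clip's straight leg, at x = -14, y = -96 mm in the clip's frame. The leg passes through the pin's hole; the clip's other, wavy arm is sprung and hugs the pin's upslope side. They rest on the keeper's hasp plate, the leg against a 5 mm high fence on its downslope side.
- keeper (a joint): Angle of the red keeper (rad): 0 = shut, flat over the slats; it swings up and back to its stop at 2.1, where it stands upright. Stiff hinge: stays where left; about 5 N at the rod moves it.
- keeper_hinge (a point): Middle of the keeper's hinge axis, which runs along the rack's own y. The keeper's strap (26 mm wide, hasp plate at its end 76 mm wide) reaches 203 mm from here down the slope when shut.
- rod_left (a point): Point on the black grip at the +y end of the keeper's round cross rod, 107 mm from its middle; the point turns with the keeper. Rod 14 mm thick (grips look 18), 250 mm long, along the rack's y, 90 mm from the hinge axis; shut, it is 29 mm off the face over the slats and its ends overhang the face, clear all round.
- rod_right (a point): The same at the -y end of the rod.
- rack_slat1: Loose wooden slat, 140 long (own x) x 30 wide (own y) x 20 mm thick, 55 g; origin at the centre of its underside, z out of its upper face. Lies on the rack's face along the slope at about v = +40 mm, foot against the stop, own x up the slope, under the keeper's rod.
- rack_slat2: Loose wooden slat, 140 long (own x) x 30 wide (own y) x 20 mm thick, 55 g; origin at the centre of its underside, z out of its upper face. The same at about v = -40 mm.
- rack_slat1_mid (a point): Centre of rack_slat1 (10 mm above its underside).
- rack_slat2_mid (a point): Centre of rack_slat2.
- crib_base: Fixed grey board 180 x 180 x 12 mm; origin at the centre of its underside. Bottom pair of slats along its own x at y = +-50 mm (upper faces at 32 mm), upper pair across them along its y at x = +-50 mm (upper faces at 52 mm). Third layer along its x, undersides at 52 mm: one slat at y = +50 mm is there, the one at y = -50 mm is missing.
- tray: Fixed blue open tray, outside 140 (own x) x 155 (own y) x 22 mm high, walls and floor 5 mm; origin at the centre of its underside.
- low_slat1: Loose wooden slat, 140 long (own x) x 30 wide (own y) x 20 mm thick, 55 g; origin at the centre of its underside, z out of its upper face. Lies in the crib's bottom pair; leave it.
- low_slat2: Loose wooden slat, 140 long (own x) x 30 wide (own y) x 20 mm thick, 55 g; origin at the centre of its underside, z out of its upper face. Lies in the crib's bottom pair; leave it.
- mid_slat1: Loose wooden slat, 140 long (own x) x 30 wide (own y) x 20 mm thick, 55 g; origin at the centre of its underside, z out of its upper face. Lies in the crib's upper pair; leave it.
- mid_slat2: Loose wooden slat, 140 long (own x) x 30 wide (own y) x 20 mm thick, 55 g; origin at the centre of its underside, z out of its upper face. Lies in the crib's upper pair; leave it.
- top_slat: Loose wooden slat, 140 long (own x) x 30 wide (own y) x 20 mm thick, 55 g; origin at the centre of its underside, z out of its upper face. Lies in the crib's third layer, at the board's y = +50 mm, alone; leave it.
- coupling: Brass coupling standing on end, 48 mm across, 60 mm high, 400 g; origin at the centre of its underside. Leave it.
- valve: Brass valve lying along its own x, 100 mm long, 48 mm thick, red lever on top at 72 mm; origin under its middle at bench height. Leave it.
- hoop: Flat wooden hoop, 100 mm across, 18 mm high; origin at the centre of its underside. Leave it.
Mind the look-alikes: they are no part of the job. Leave any black look-alike of the rack_slat1 alone. Of the things that look like the clip, the larger one is meant.

How it is judged:
On the way, in this order (a step that is already met when the one before it is completed fails the run):
1. the clip is out of the pin, with the keeper still shut (distance between clip_tip and pin_hole above 0.036 m and y of clip in the frame of pin_hole above 0.1 m and value of joint keeper below 0.1 rad).
2. the clip lies in the tray, let go, keeper still shut (x of clip in the frame of tray between -0.066 and 0.066 m and y of clip in the frame of tray between -0.074 and 0.074 m and z of each of clip, clip_tip in the frame of tray below 0.022 m and x of clip_tip in the frame of tray between -0.066 and 0.066 m and y of clip_tip in the frame of tray between -0.074 and 0.074 m and contact force between clip and the fingers below 0.05 N and value of joint keeper below 0.1 rad), for 0.1 s.
3. the keeper stands open (value of joint keeper above 1.85 rad), for 0.1 s.
At the end, for the whole second after the job is handed in: One rack slat rests flat, let go, on the crib at y = -50 mm of the board (within 14), centred within 18 mm, parallel within 8 deg; the other within 40 mm of its start. Clip wholly in the tray below its rim. Keeper beyond 1.85 rad. Crib slats and bystanders within 20 mm of their starts ((((x of rack_slat1 in the frame of crib_base between -0.018 and 0.018 m and y of rack_slat1 in the frame of crib_base between -0.064 and -0.036 m and z of rack_slat1_mid in the frame of crib_base between 0.058 and 0.066 m and angle between the x axis of rack_slat1 and the x axis of crib_base, either way round below 0.14 rad and contact force between rack_slat1 and the fingers below 0.05 N and linear speed of rack_slat1 below 0.02 m/s) and distance of rack_slat2 from where it was at the start of the episode below 0.04 m) or ((x of rack_slat2 in the frame of crib_base between -0.018 and 0.018 m and y of rack_slat2 in the frame of crib_base between -0.064 and -0.036 m and z of rack_slat2_mid in the frame of crib_base between 0.058 and 0.066 m and angle between the x axis of rack_slat2 and the x axis of crib_base, either way round below 0.14 rad and contact force between rack_slat2 and the fingers below 0.05 N and linear speed of rack_slat2 below 0.02 m/s) and distance of rack_slat1 from where it was at the start of the episode below 0.04 m)) and x of clip in the frame of tray between -0.066 and 0.066 m and y of clip in the frame of tray between -0.074 and 0.074 m and z of each of clip, clip_tip in the frame of tray below 0.022 m and x of clip_tip in the frame of tray between -0.066 and 0.066 m and y of clip_tip in the frame of tray between -0.074 and 0.074 m and contact force between clip and the fingers below 0.05 N and value of joint keeper above 1.85 rad and distance of each of low_slat1, low_slat2, mid_slat1, mid_slat2, top_slat, coupling, valve, hoop from where it was at the start of the episode below 0.02 m); the robot touches nothing.
It fails at once if coupling, valve or hoop pushed away (distance of any of coupling, valve, hoop from where it was at the start of the episode above 0.04 m).
It fails at once if a slat already in the crib displaced (distance of any of low_slat1, low_slat2, mid_slat1, mid_slat2, top_slat from where it was at the start of the episode above 0.03 m).
It also fails if it takes over 72 s, if anything falls off the work surface, if the arm or the gripper's body presses on something with over 40 N, if the wrist force passes 120 N, or if a joint passes its speed limit or range.

## Robot

A 7-joint arm with a two-finger parallel gripper is mounted at the origin on the work surface. World frame = base frame: x ahead of the robot, y to its left, z up, the work surface at z = 0. Lengths are in m, angles in rad, forces in N, time in s.
With the tool pointing down it reaches from about 0.4 to 0.85 m from the base axis. Payload 10.4 kg.
Tool frame: the origin (TCP) lies between the finger pads; the fingertips stand ahead of it and the grasp point (between the pads) lies 6 mm ahead of it (finger_overhang is the z of the fingertips in the tool frame, in m); z points along the fingers, y is the direction in which the jaws open and shut (so a half turn about z gives the same grasp; the last joint's range is limited). The gripper opens to 85 mm and grips with 20 to 120 N. Pads are 22 mm wide; open, the fingers measure 114 mm over their backs; the gripper's body (76 mm by 85 mm) begins 54 mm behind the grasp point. The pads swing forward as they close: fully open they stand 13 mm farther back than shut.
Start: joints at [-1.332, 0.332, -0.065, 1.46, 0.022, 1.35, -0.088], TCP at [0.162, 0.604, 0.256] pointing down, gripper open.
Joint ranges: [-2.6, 2.6], [-0.5, 2.12], [-1.47, 1.34], [0.16, 2.42], [-1.27, 4.41], [0.06, 2.06], [-2.6, 2.6]. Speed limits (rad/s): [2.22, 2.22, 2.79, 2.79, 3.14, 3.14, 3.14].

## Interface

Orientations are given as a unit quaternion [x, y, z, w].
In Python, from workcell import * gives the robot as it stands.
- The arm moves only by the shell command python3 -m creep 'ROWS' [FORCE]. ROWS is JSON, a list of rows, each a list of 7 numbers: the turn, a rotation vector about the tool's x, y, z in rad, then the shift along the tool's x, y, z in mm, then the closure in counts, from 0 (fully open) to 255 (shut). In form: [[wx, wy, wz, dx, dy, dz, claw], ...]. A call has 1 to 8 rows; each row shifts and turns the commanded pose from where the row before left it, along the tool's axes as they then stand; what a row does not reach is not made up. A row lasts 1/10 s, in which the tool goes at most 50 mm and 8.59 degrees, less where a joint would pass 70% of its speed; a pose out of reach is approached as far as the arm can. A call is refused whole if a number of a shift passes 50 or a number of a turn 0.15, either way. A call with a gripper value outside its range is refused whole. The fingers move at their own pace and stop on an object; FORCE is the grip in N (left out, the last holds). Time passes only in rows, so rows that do not move let the fingers close. It gives the time, the measured TCP pose, the force and the opening at its end, in the units of the state.
- get_obs(): the state, without advancing time (a new reading comes with each control period).
- camera(name): name is "scene" or "top" or "wrist"; returns (picture, depth): 480x640x3 uint8, blue, green, red; 480x640 float32, m along the optical axis (not along the pixel's ray), 0 where there is no reading.
- camera_model(name): a dict with "camera_matrix" (3x3 intrinsics, pixels), "R" (3x3) and "t" (3): a world point X has camera coordinates R X + t; the wrist camera has in their place "mount" (4x4, takes a point from camera to tool coordinates, whose origin is the TCP and whose axes are the flange's). Camera axes: x right, y down, z forward; pixel columns grow to the right and rows downward; lengths in m; the calibration is good to about 2 mm. A picture is of the moment at which its call begins: read the wrist's pose just before it. camera_model takes no time and is no camera call.
- hand_in(): hands the job in, once; it reports no verdict.
The state is a dict: "clock": time; "joint_pos": joint angles; "joint_velocities": joint speeds; "tau": joint torques, N m; "position": TCP position; "ee_rot": TCP orientation; "ft_force": force on the tool from outside, world axes, zero at the start; "torque": the same for the moment, N m; "grip_width": opening from 0.0 (shut) to 1.0 (fully open).
Only numpy, scipy, OpenCV 4.12 (cv2) and the standard library are available. Lean on these libraries where they do the work, as an engineer would, in place of code of your own. Each camera call takes 0.05 s, during which the arm holds its last target.

## Working session

There is one attempt and no reset: what is moved stays moved. The work goes in short steps, Python scripts to look and compute and a shell command to move; the robot and the scene stay as the last step left them, time stands still between calls to the robot, and variables do not carry over. Pictures are saved under pics/ and viewed, and the job is handed in when it is done.

```bash
ls; mkdir -p pics
python3 - <<'E'
from workcell import *
import cv2, json
o=get_obs(); print(o)
for n in ("scene","top","wrist"):
    im,d=camera(n); cv2.imwrite(f"pics/{n}0.png",im)
    import numpy as np; np.save(f"pics/{n}0.npy",d)
    print(n,camera_model(n))
E
```

```text
pics
{'clock': 0.0, 'joint_pos': array([-1.33158204,  0.3328731 , -0.06470259,  1.46093374,  0.02155281,
        1.34990412, -0.08853064]), 'joint_velocities': array([-0.00188199,  0.00050447,  0.0007645 ,  0.00134274,  0.00082163,
       -0.00076491, -0.00018096]), 'tau': array([ 7.14723737e-04, -6.25458884e+01,  4.96588403e-02, -3.91585779e+01,
        1.62846321e-02,  1.01605867e-02,  1.76017409e-06]), 'position': array([0.161671  , 0.60337618, 0.25551875]), 'ee_rot': array([ 1.30542339e-01,  9.91442479e-01, -7.07846777e-04, -8.34254382e-05]), 'ft_force': array([-1.01959259, -0.68124492,  0.32210427]), 'torque': array([ 0.02842422, -0.00150194, -0.01294815]), 'grip_width': 0.9988046410288267}
scene {'camera_matrix': array([[451.93040082,   0.        , 322.87399852],
       [  0.        , 451.93040082, 239.92595583],
       [  0.        ,   0.        ,   1.        ]]), 'R': array([[ 0.85644351,  0.51622357, -0.00421326],
       [ 0.44056476, -0.73512674, -0.51525854],
       [-0.26908588,  0.43943362, -0.85702444]]), 't': array([-0.4648974 , -0.16343174,  1.17774461])}
top {'camera
[... 198 characters left out ...]
3414,  0.01982322],
       [-0.99189249, -0.02549826, -0.12449549],
       [ 0.12494295, -0.01677338, -0.99202213]]), 't': array([-0.03021158,  0.54284192,  1.03811168])}
wrist {'camera_matrix': array([[396.17921509,   0.        , 322.98795157],
       [  0.        , 396.17921509, 242.46858772],
       [  0.        ,   0.        ,   1.        ]]), 'mount': array([[ 7.51452367e-04, -9.66028172e-01, -2.58435690e-01,
         6.49052647e-02],
       [ 9.99999598e-01,  8.52098327e-04, -2.77434297e-04,
         8.39015339e-04],
       [ 4.88221965e-04, -2.58435377e-01,  9.66028425e-01,
        -1.16673809e-01],
       [ 0.00000000e+00,  0.00000000e+00,  0.00000000e+00,
         1.00000000e+00]])}
```

View pics/scene0.png

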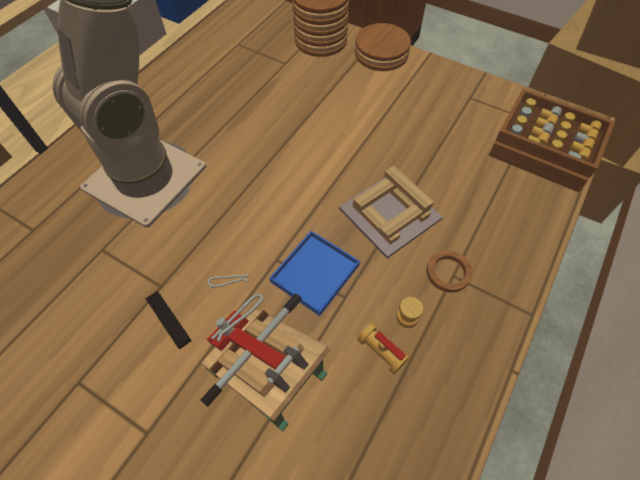

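View pics/top0.png

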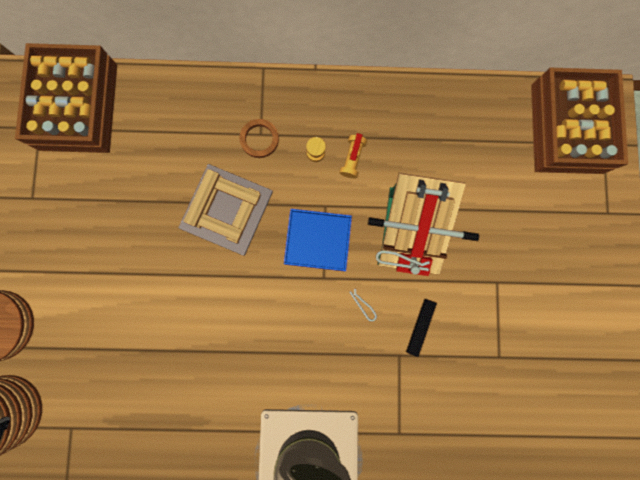

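View pics/wrist0.png

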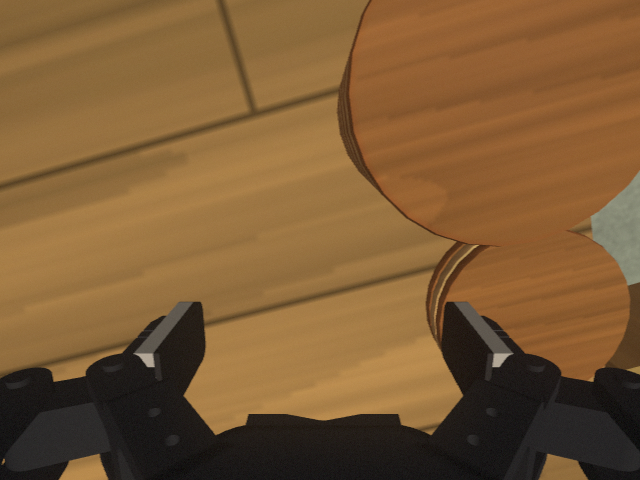

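The scene picture shows the rack at about (265,360) with the clip at (240,315), the tray at (315,272), the crib at (390,208), and the small clip and the black slat at left. In the top view the clip is near (402,262), the tray near (318,240) and the crib near (226,209). Next I'll zoom in.

```bash
cat > h.py <<'E'
import numpy as np, cv2
from workcell import *
from scipy.spatial.transform import Rotation as R
def cam(n):
    m=camera_model(n); return np.array(m["camera_matrix"]),np.array(m["R"]),np.array(m["t"])
def deproj(n,uv,d):
    K,Rc,t=cam(n); uv=np.atleast_2d(uv).astype(float)
    c=np.c_[(uv[:,0]-K[0,2])/K[0,0],(uv[:,1]-K[1,2])/K[1,1],np.ones(len(uv))]*np.asarray(d).reshape(-1,1)
    return (c-t)@Rc
def ray(n,uv):
    K,Rc,t=cam(n); c=np.array([(uv[0]-K[0,2])/K[0,0],(uv[1]-K[1,2])/K[1,1],1.])
    v=Rc.T@c; return -Rc.T@t, v/np.linalg.norm(v)
def onplane(n,uv,z):
    o,v=ray(n,uv); return o+v*(z-o[2])/v[2]
def proj(n,X):
    K,Rc,t=cam(n); c=np.atleast_2d(X)@Rc.T+t; p=c@K.T; return p[:,:2]/p[:,2:]
def tri(uv1,uv2,n1="scene",n2="top"):
    o1,v1=ray(n1,uv1);o2,v2=ray(n2,uv2)
    A=np.c_[v1,-v2]; s=np.linalg.lstsq(A,o2-o1,rcond=None)[0]
    a=o1+s[0]*v1;b=o2+s[1]*v2; return (a+b)/2,np.linalg.norm(a-b)
def blobs(mask,amin=30):
    n,l,s,c=cv2.connectedComponentsWithStats(mask.astype(np.uint8))
    return [(i,s[i],c[i],l==i) for i in range(1,n) if s[i,4]>=amin]
E
python3 - <<'E'
import cv2
a=cv2.imread('pics/top0.png'); b=cv2.imread('pics/scene0.png')
cv2.imwrite('pics/topz.png',cv2.resize(a[160:310,340:500],None,fx=5,fy=5,interpolation=cv2.INTER_CUBIC)[:600,:800])
cv2.imwrite('pics/scz.png',cv2.resize(b[280:430,190:350],None,fx=5,fy=5,interpolation=cv2.INTER_CUBIC)[:600,:800])
cv2.imwrite('pics/topc.png',cv2.resize(a[150:270,170:370],None,fx=4,fy=4,interpolation=cv2.INTER_CUBIC))
E
python3 - <<'E'
from h import *
im=cv2.imread('pics/top0.png'); d=np.load('pics/top0.npy')
hsv=cv2.cvtColor(im,cv2.COLOR_BGR2HSV)
blue=(hsv[...,0]>100)&(hsv[...,0]<130)&(hsv[...,1]>150)
for i,s,c,m in blobs(blue,200):
    if c[0]<200 or c[0]>400: continue
    uv=np.argwhere(m)[:,::-1]; P=deproj("top",uv,d[m]); ok=d[m]>0
    print("blue",s,c,P[ok].min(0),P[ok].max(0),np.median(P[ok],0))
    r=cv2.minAreaRect(uv.astype(np.float32)); print(r); 
    for q in cv2.boxPoints(r): print(onplane("top",q,0.022))
E
```

```text
blue [ 285  209   66   62 3374] [317.61618257 239.54564315] [ 0.45079004 -0.08968161 -0.00270277] [0.60013499 0.06986593 0.02842014] [ 0.52628247 -0.00983467  0.00504682]
((317.58843994140625, 239.52142333984375), (61.26478958129883, 55.37090301513672), 6.483074188232422)
[0.46312476 0.07131264 0.022     ]
[0.60069266 0.06034285 0.022     ]
[ 0.58722281 -0.09218293  0.022     ]
[ 0.449761   -0.07877236  0.022     ]
```

View pics/topz.png

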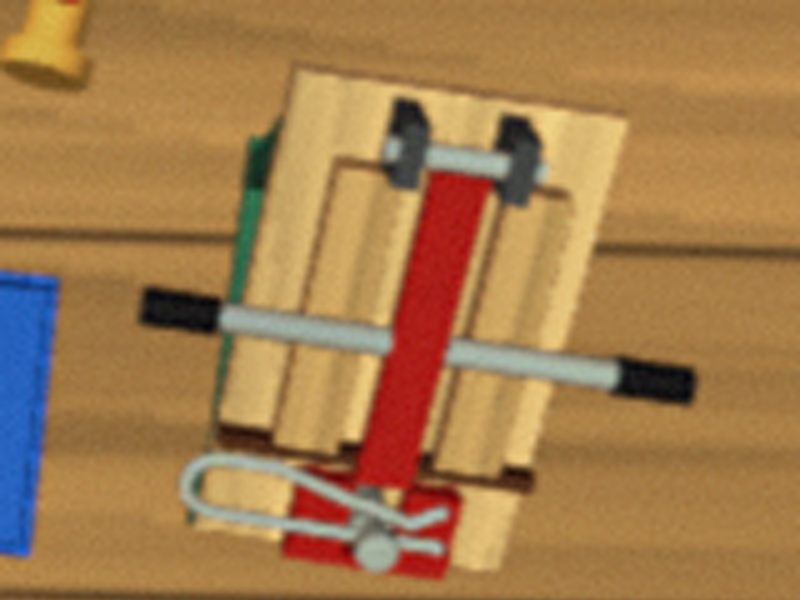

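View pics/scz.png

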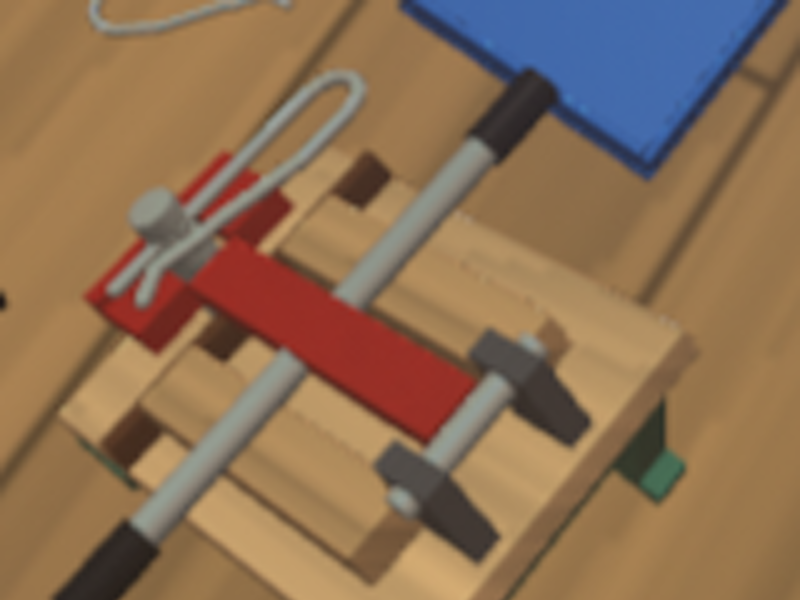

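View pics/topc.png

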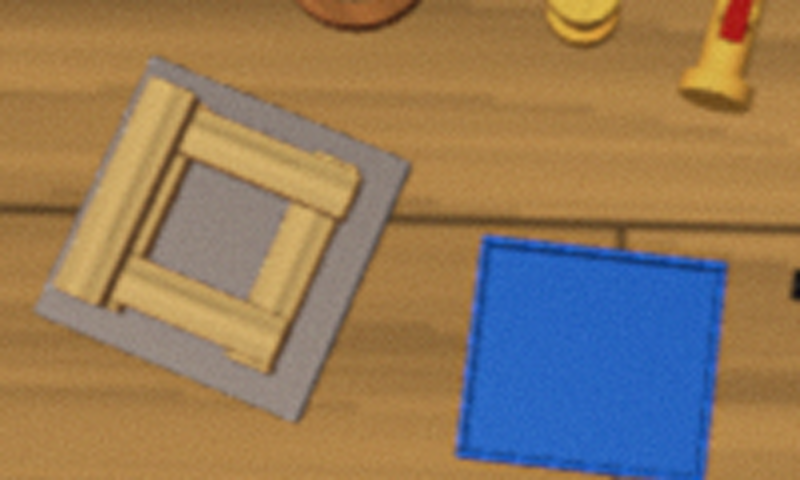

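The zooms show the clip's loop at top-view zoom (185–300, 455–525), the pin at (377,545), and the grips at (180,310) and (655,380). Next: the rack pose from the grips and the plywood plane, and the crib pose.

Run:
```python
from h import *
T=cv2.imread('pics/top0.png'); D=np.load('pics/top0.npy'); S=cv2.imread('pics/scene0.png'); DS=np.load('pics/scene0.npy')
def black(im,box):
    m=(im.max(2)<60); z=np.zeros_like(m); x0,y0,x1,y1=box; z[y0:y1,x0:x1]=m[y0:y1,x0:x1]; return z
g={}
for n,im,d,bs in (("top",T,D,[(365,212,388,232),(458,226,485,246)]),("scene",S,DS,[(283,288,305,312),(195,375,223,410)])):
    for k,b in zip("LR",bs):
        m=black(im,b); bl=sorted(blobs(m,8),key=lambda q:-q[1][4])[0]; uv=np.argwhere(bl[3])[:,::-1]
        P=deproj(n,uv,d[bl[3]])[d[bl[3]]>0]
        r=cv2.minAreaRect(uv.astype(np.float32))
        g[n+k]=bl[2]; print(n,k,bl[1],bl[2],np.median(P,0),r)
L,e=tri(g["sceneL"],g["topL"]); Rr,e2=tri(g["sceneR"],g["topR"]); print("L",L,e,"R",Rr,e2,np.linalg.norm(L-Rr))
yv=L-Rr; print("yaw",np.arctan2(-yv[0],yv[1]),"mid",(L+Rr)/2)
# plywood: wood-coloured pixels w/ z>0.03 near rack
for n,im,d in (("top",T,D),("scene",S,DS)):
    vv,uu=np.mgrid[0:480,0:640]; P=deproj(n,np.c_[uu.ravel(),vv.ravel()],d.ravel()).reshape(480,640,3)
    np.save(f"pics/{n}P.npy",P)
P=np.load('pics/topP.npy')
for y in range(170,282,8): print(y,[tuple(int(round(1000*a)) for a in P[y,x]) for x in range(385,465,10)])
```

```text
top L [368 218  16   9 101] [375.58415842 221.66336634] [ 0.55571569 -0.13751594  0.13343524] ((375.63519287109375, 221.68919372558594), (14.631509780883789, 6.740358352661133), 9.462322235107422)
top R [463 232  16   8 100] [470.51 235.83] [ 0.52929245 -0.35079991  0.13336022] ((470.72998046875, 235.88998413085938), (14.9906644821167, 6.646804332733154), 8.130102157592773)
scene L [284 294  17  18 139] [292.67625899 302.08633094] [ 0.56090425 -0.13875292  0.13332503] ((292.34808349609375, 302.11328125), (8.547883033752441, 16.947105407714844), 41.987213134765625)
scene R [201 385  20  21 190] [210.84736842 394.73157895] [ 0.5345892  -0.35237274  0.1336858 ] ((210.92068481445312, 394.6517333984375), (9.051959037780762, 20.678325653076172), 41.633541107177734)
L [ 0.55809418 -0.13767031  0.12683119] 0.002372993389543836 R [ 0.53130492 -0.35249138  0.12676255] 0.002321918279965447 0.21648501006826742
yaw -0.12406452433588558 mid [ 0.54469955 -0.24508084  0.12679687]
170 [(713, -180, -1), (712, -206, 3), (714, -232, -2), (716, -259, -5), (716, -285, -3), (716, -310, 2), (717, -337, -2),
[... 1194 characters left out ...]
[(518, -170, 67), (517, -190, 85), (517, -212, 92), (515, -231, 114), (515, -253, 116), (517, -280, 101), (520, -310, 78), (530, -360, -2)]
250 [(500, -171, 59), (499, -192, 77), (499, -215, 81), (497, -233, 103), (501, -265, 70), (500, -285, 84), (502, -312, 70), (509, -360, -1)]
258 [(481, -173, 50), (481, -197, 52), (479, -211, 96), (482, -241, 68), (480, -259, 93), (483, -292, 57), (483, -311, 75), (489, -360, -3)]
266 [(463, -176, 34), (463, -200, 35), (461, -213, 88), (461, -233, 104), (462, -260, 86), (465, -295, 47), (468, -333, 1), (469, -359, -1)]
274 [(444, -181, 5), (445, -206, 2), (445, -232, -1), (446, -258, -2), (444, -263, 74), (447, -307, 3), (448, -333, 0), (449, -359, -3)]
```

```bash
cat > geo.py <<'E'
from h import *
yaw=-0.124; s32,c32=np.sin(.56),np.cos(.56)
RZ=R.from_euler('z',yaw).as_matrix()
O=np.array([0.554,-0.246,0.])
def rk(u,v,n): # mm -> world m
    return O+RZ@(np.array([-100+u*c32-n*s32,v,35+u*s32+n*c32])/1000)
E
python3 - <<'E'
from geo import *
import workcell; print([k for k in dir(workcell) if not k.startswith('_')]); print(getattr(workcell,'finger_overhang',None))
T=cv2.imread('pics/top0.png'); S=cv2.imread('pics/scene0.png')
print("pintop tri",tri((221.6,321.6),(415.4,269)),rk(32,0,58))
pts={'pin':rk(32,0,58),'c1':rk(0,75,0),'c2':rk(0,-75,0),'c3':rk(235,75,0),'c4':rk(235,-75,0),'loopend':rk(46,93,40),'tip':rk(32,-30,40),'la':rk(32,56,40),'lb':rk(60,56,40),'rL':rk(125,107,29),'rR':rk(125,-107,29)}
for n,im,(x0,y0) in (("top",T,(340,160)),("scene",S,(190,280))):
    z=cv2.resize(im[y0:y0+120+30,x0:x0+160],None,fx=5,fy=5,interpolation=cv2.INTER_CUBIC)
    for k,p in pts.items():
        q=(proj(n,p)[0]-[x0,y0]+.5)*5; cv2.circle(z,tuple(int(a) for a in q),4,(255,0,255),1); cv2.putText(z,k,tuple(int(a)+4 for a in q),0,.4,(255,255,255),1)
    cv2.imwrite(f"pics/chk_{n}.png",z[:600,:800] if n=='top' else z[:600])
E
```

```text
['MotionError', 'camera', 'camera_model', 'finger_overhang', 'get_obs', 'hand_in']
0.025
pintop tri (array([ 0.45520924, -0.23329959,  0.10026944]), np.float64(0.003256315758568804)) [ 0.45109956 -0.23317454  0.10113875]
```

View pics/chk_top.png

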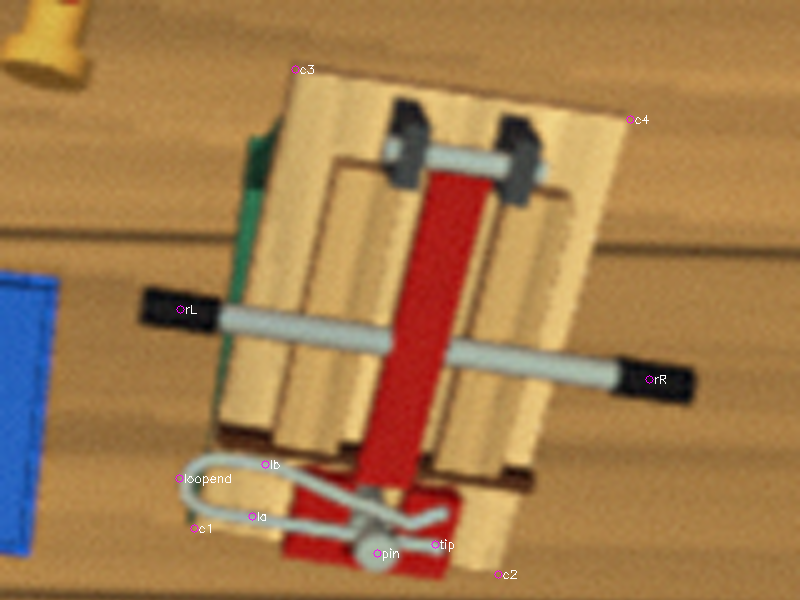

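View pics/chk_scene.png

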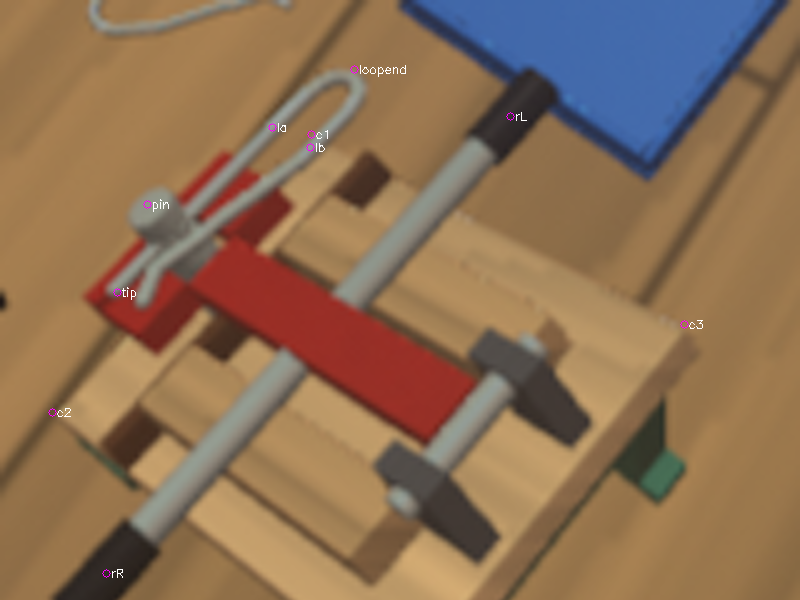

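```bash
sed -i 's/0.554,-0.246/0.5563,-0.246/' geo.py; python3 -m creep '[[0,0,0.08,-50,0,0,0],[0,0,0.08,-50,0,0,0],[0,0,0.08,-50,0,0,0],[0,0,0.08,-50,0,0,0],[0,0,0.08,-50,0,0,0],[0,0,0.08,-50,0,0,0],[0,0,0.08,-50,0,0,0],[0,0,0.08,-50,0,0,0]]' 40
cat > plan.py <<'E'
from geo import *
def rackR(kind='clip'):
    y=RZ@[0,1,0]; s=RZ@[c32,0,s32]; n=RZ@[-s32,0,c32]
    return np.c_[y,s,-n] if kind=='clip' else np.c_[-s,y,-n]
def downR(ang): # tool z down, tool x at world azimuth ang
    x=np.array([np.cos(ang),np.sin(ang),0]); z=np.array([0,0,-1.]); return np.c_[x,np.cross(z,x),z]
def delta(p,Rt):
    o=get_obs(); R0=R.from_quat(o["ee_rot"]).as_matrix(); d=np.array(p)-o["position"]
    rv=R.from_matrix(R0.T@Rt).as_rotvec()
    print("t",round(o["clock"],2),"pos",o["position"].round(4),"w",round(o["grip_width"],3),"F",o["ft_force"].round(1))
    print("rotvec tool",rv.round(4),"shift in now-axes mm",(R0.T@d*1000).round(1),"in target axes",(np.array(Rt).T@d*1000).round(1))
E
python3 - <<'E'
from plan import *
print("clip tgt",rk(46,63,57)); delta(rk(46,63,120),rackR())
print("hinge",tri((283.4,364.4),(433,192)))
E
```

```text
clock: 0.95
position: [0.5001, 0.3994, 0.2559]
ee_rot: [0.437, 0.899, -0.0, -0.0]
ft_force: [0.8, 1.0, 0.1]
grip_width: 1.003
clip tgt [ 0.47348916 -0.17219103  0.10772811]
t 0.95 pos [0.5001 0.3994 0.2559] w 1.003 F [0.8 1.  0.1]
rotvec tool [-0.5305 -0.2209  0.7688] shift in now-axes mm [-409.3 -397.6   95. ] in target axes [-570.5  -41.2   86.1]
hinge (array([ 0.61923335, -0.25487746,  0.17479142]), np.float64(0.0028765118159612955))
```

```bash
python3 -m creep '[[0,0,0.08,-48,-12,0,0],[0,0,0.08,-48,-12,0,0],[0,0,0.08,-48,-12,0,0],[0,0,0.08,-48,-12,0,0],[0,0,0.08,-48,-12,0,0],[0,0,0.08,-48,-12,0,60],[0,0,0.08,-48,-12,0,105],[0,0,0.08,-48,-12,0,105]]'
python3 - <<'E'
from plan import *
delta(rk(46,63,120),rackR())
E
```

```text
clock: 1.75
position: [0.5542, 0.0136, 0.2561]
ee_rot: [0.698, 0.716, -0.0, -0.0]
ft_force: [1.0, -0.1, 0.5]
grip_width: 0.587
t 1.75 pos [0.5542 0.0136 0.2561] w 0.587 F [ 1.  -0.1  0.5]
rotvec tool [-0.5591 -0.0418  0.1456] shift in now-axes mm [-178.7 -118.5   95. ] in target axes [-194.4 -127.2   32.3]
```

```bash
python3 -m creep '[[0,0,0.15,-40,0,0,105],[-0.14,0,0,-40,-20,0,105],[-0.14,0,0,-40,-30,0,105],[-0.14,0,0,-40,-30,0,105],[-0.14,0,0,-34,-30,0,105],[0,0,0,0,0,0,105],[0,0,0,0,0,0,105]]'
python3 - <<'E'
from plan import *
delta(rk(46,63,120),rackR())
im,d=camera("wrist"); cv2.imwrite("pics/w1.png",im)
E
```

```text
clock: 2.45
position: [0.4472, -0.1478, 0.2396]
ee_rot: [0.729, 0.642, 0.158, 0.178]
ft_force: [0.9, -0.4, 1.7]
grip_width: 0.588
t 2.45 pos [ 0.4472 -0.1478  0.2396] w 0.588 F [ 0.9 -0.4  1.7]
rotvec tool [-0.0791 -0.0006 -0.0037] shift in now-axes mm [-21.1 -40.1  67.5] in target axes [-20.9 -45.4  64.1]
```

View pics/w1.png

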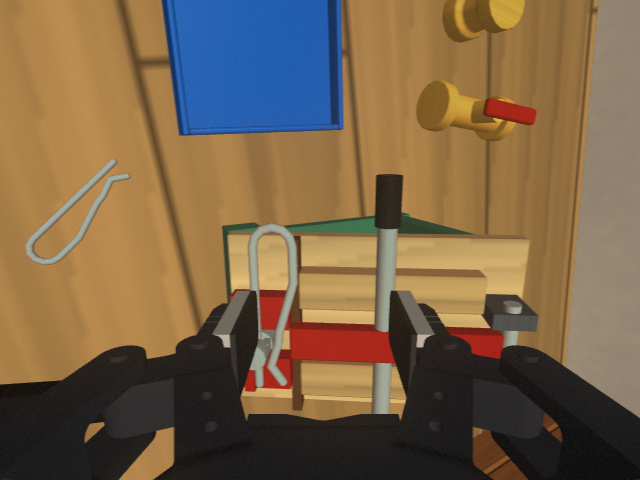

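The wrist view shows the clip's loop at about (272,240), with the leg running down to the pin at (262,345). I'll align above the loop and check again.

```bash
python3 -m creep '[[-0.079,0,-0.004,-10,-22,20,105],[0,0,0,-11,-23,20,105],[0,0,0,0,0,24,105],[0,0,0,0,0,0,105],[0,0,0,0,0,0,105]]'
python3 - <<'E'
from plan import *
delta(rk(46,63,57),rackR())
o=get_obs(); Rt=R.from_quat(o["ee_rot"]).as_matrix(); p=o["position"]
im,d=camera("wrist"); 
m=camera_model("wrist"); K=np.array(m["camera_matrix"]); M=np.array(m["mount"])
z=im.copy()
def wp(X):
    t=Rt.T@(np.array(X)-p); c=np.linalg.inv(M)@np.r_[t,1]; q=K@c[:3]; return q[:2]/q[2]
for k,X in {'e':rk(46,93,40),'a':rk(32,76,40),'b':rk(60,76,40),'c':rk(32,50,40),'d':rk(60,50,40),'pin':rk(32,0,58),'t':rk(32,-30,40)}.items():
    q=wp(X); print(k,q.round(1)); cv2.circle(z,tuple(int(round(a)) for a in q),3,(255,0,255),-1)
cv2.imwrite("pics/w2.png",z)
E
```

```text
clock: 3.0
position: [0.4406, -0.1679, 0.1627]
ee_rot: [0.719, 0.638, 0.18, 0.207]
ft_force: [-0.1, 0.2, 0.5]
grip_width: 0.592
t 3.0 pos [ 0.4406 -0.1679  0.1627] w 0.592 F [-0.1  0.2  0.5]
rotvec tool [-0.0034  0.0029  0.0049] shift in now-axes mm [-0.  -0.9 64.2] in target axes [-0.2 -1.1 64.2]
e [321.7 210.3]
a [294.5 242.5]
b [348.7 242.9]
c [295.1 289.5]
d [347.6 289.9]
pin [293.9 391.8]
t [296.8 416.9]
```

View pics/w2.png

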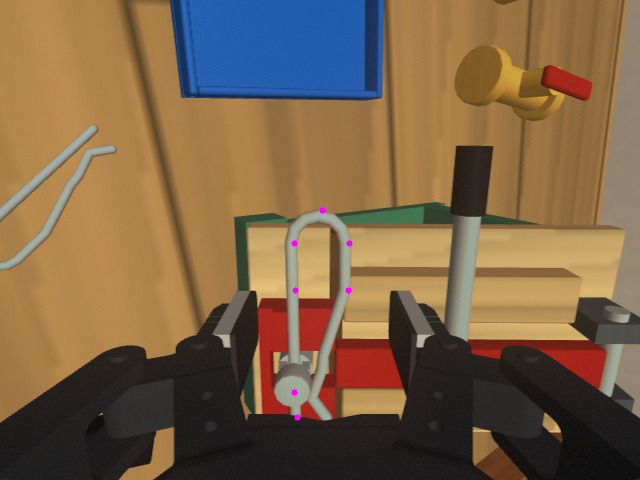

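The predicted points lie on the loop within 2 mm, so I'm descending and gripping.

```bash
python3 -m creep '[[0,0,0,0,-1,20,105],[0,0,0,0,0,20,105],[0,0,0,0,0,15,105],[0,0,0,0,0,9,105],[0,0,0,0,0,0,105],[0,0,0,0,0,0,200],[0,0,0,0,0,0,200],[0,0,0,0,0,0,200]]' 40
python3 - <<'E'
from plan import *
delta(rk(46,63,57),rackR())
im,d=camera("wrist"); cv2.imwrite("pics/w3.png",im)
E
```

```text
clock: 3.85
position: [0.4729, -0.1718, 0.1083]
ee_rot: [0.72, 0.637, 0.182, 0.208]
ft_force: [0.6, 2.4, 2.5]
grip_width: 0.38
t 3.85 pos [ 0.4729 -0.1718  0.1083] w 0.38 F [0.6 2.4 2.5]
rotvec tool [-0.      0.0005  0.0029] shift in now-axes mm [-0.3  0.2  0.8] in target axes [-0.3  0.2  0.8]
```

View pics/w3.png

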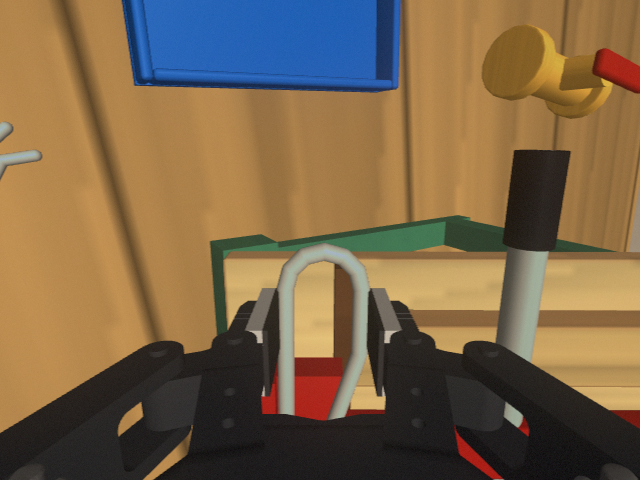

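The pads hold the loop at an opening of about 33 mm. Now the sideways pull.

```bash
python3 -m creep '[[0,0,0,0,0,0,220],[0,0,0,10,0,0,220],[0,0,0,15,0,0,220],[0,0,0,15,0,0,220],[0,0,0,15,0,0,220],[0,0,0,15,0,0,220],[0,0,0,15,0,0,220],[0,0,0,0,0,0,220]]'
python3 - <<'E'
from plan import *
delta(rk(46,63,57),rackR())
im,d=camera("wrist"); cv2.imwrite("pics/w4.png",im)
E
```

```text
clock: 4.7
position: [0.4824, -0.0869, 0.1068]
ee_rot: [0.719, 0.638, 0.181, 0.207]
ft_force: [-0.1, -0.9, -0.8]
grip_width: 0.381
t 4.7 pos [ 0.4824 -0.0869  0.1068] w 0.381 F [-0.1 -0.9 -0.8]
rotvec tool [-0.0026  0.0013  0.0042] shift in now-axes mm [-85.8   1.5   0.2] in target axes [-85.8   1.9   0.1]
```

View pics/w4.png

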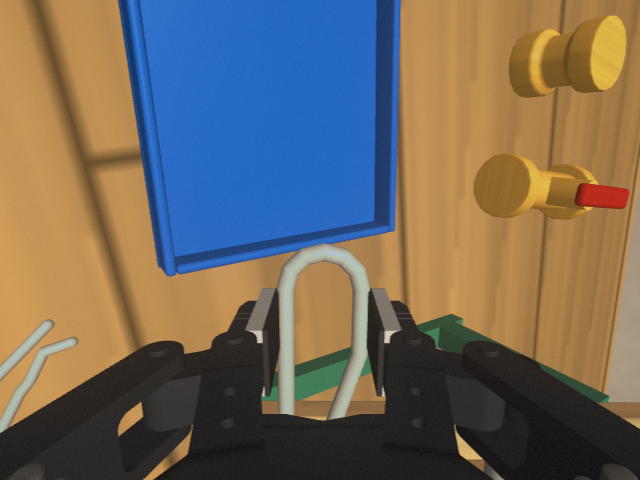

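The clip is free and held, about 86 mm out. Next: lift, level and carry it over the tray.

```bash
python3 -m creep '[[0,0,0,0,16,-25,220],[0,0,0,10,16,-25,220],[0.14,0,0,20,0,-10,220],[0.14,0,0,30,0,0,220],[0.14,0,0,30,0,0,220],[0.14,0,0,0,0,0,220],[0,0,0,0,0,0,220]]'
python3 - <<'E'
from plan import *
delta([0.5278,0.0225,0.033],downR(np.pi/2-.085))
E
```

```text
clock: 5.45
position: [0.4906, 0.0023, 0.1738]
ee_rot: [0.749, 0.663, -0.004, -0.001]
ft_force: [0.4, -0.8, -1.7]
grip_width: 0.378
t 5.45 pos [0.4906 0.0023 0.1738] w 0.378 F [ 0.4 -0.8 -1.7]
rotvec tool [-0.0068  0.0034 -0.0365] shift in now-axes mm [ 25.1  35.4 140.5] in target axes [ 23.3  35.3 140.8]
```

```bash
python3 -m creep '[[0,0,-0.037,12,18,0,220],[0,0,0,11,17,20,220],[0,0,0,0,0,30,220],[0,0,0,0,0,30,220],[0,0,0,0,0,0,220],[0,0,0,0,0,0,220]]'
python3 - <<'E'
from plan import *
delta([0.5278,0.0225,0.033],downR(np.pi/2-.085))
for n in("top","scene"):
    im,d=camera(n); cv2.imwrite(f"pics/{n}5.png",im[150:330,250:490] if n=="top" else im[200:380,200:440])
    im=cv2.imread(f"pics/{n}5.png"); cv2.imwrite(f"pics/{n}5.png",cv2.resize(im,None,fx=3,fy=3,interpolation=cv2.INTER_CUBIC))
E
```

```text
clock: 6.05
position: [0.5259, 0.0206, 0.0953]
ee_rot: [0.737, 0.676, -0.001, 0.001]
ft_force: [0.2, -0.7, -0.6]
grip_width: 0.381
t 6.05 pos [0.5259 0.0206 0.0953] w 0.381 F [ 0.2 -0.7 -0.6]
rotvec tool [-0.0007  0.003  -0.0012] shift in now-axes mm [ 2.3  1.8 62.3] in target axes [ 2.1  1.8 62.3]
```

View pics/scene5.png

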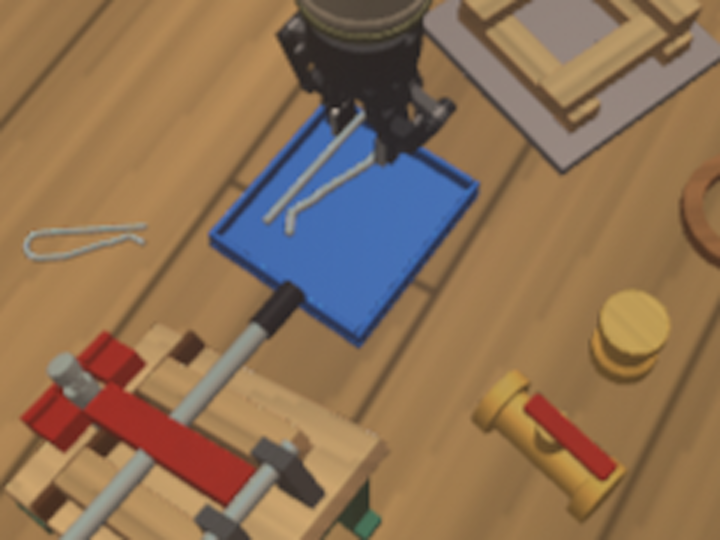

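View pics/top5.png

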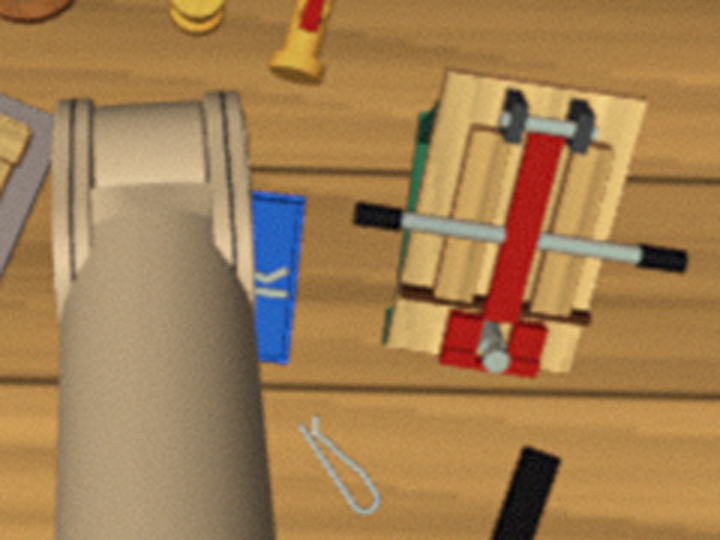

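The clip is held level over the tray with its ends inside the walls, and the keeper is still shut. Lowering it.

```bash
python3 -m creep '[[0,0,0,2,2,25,220],[0,0,0,0,0,20,220],[0,0,0,0,0,12,220],[0,0,0,0,0,3,220],[0,0,0,0,0,0,220],[0,0,0,0,0,0,220]]'
python3 - <<'E'
from plan import *
delta([0.5278,0.0225,0.033],downR(np.pi/2-.085))
E
```

```text
clock: 6.75
position: [0.529, 0.0231, 0.0357]
ee_rot: [0.737, 0.676, -0.001, 0.001]
ft_force: [-0.7, 0.1, -0.1]
grip_width: 0.381
t 6.75 pos [0.529  0.0231 0.0357] w 0.381 F [-0.7  0.1 -0.1]
rotvec tool [-0.0001  0.0022 -0.0004] shift in now-axes mm [-0.7 -1.1  2.7] in target axes [-0.7 -1.1  2.7]
```

```bash
python3 -m creep '[[0,0,0,0,0,3,220],[0,0,0,0,0,0,140],[0,0,0,0,0,0,100],[0,0,0,0,0,0,90],[0,0,0,0,0,0,90],[0,0,0,0,0,-20,90],[0,0,0,0,0,-50,90],[0,0,0,0,0,-50,90]]'
python3 -m creep '[[0,0,0,0,0,-40,90],[0,0,0,0,0,-40,60],[0,0,0,0,0,0,60]]'
python3 - <<'E'
from plan import *
im,d=camera("wrist"); cv2.imwrite("pics/w6.png",im)
# rod left grasp
delta(rk(122,107,29)+[0,0,.1],downR(np.pi/2-.124)); print(rk(122,107,29))
E
```

```text
clock: 7.55
position: [0.5276, 0.0232, 0.1525]
ee_rot: [0.737, 0.676, -0.003, -0.0]
ft_force: [1.9, 0.9, -0.5]
grip_width: 0.647
clock: 7.85
position: [0.5311, 0.0238, 0.2375]
ee_rot: [0.737, 0.676, 0.002, 0.003]
ft_force: [0.4, 0.0, -1.9]
grip_width: 0.767
t 7.9 pos [0.5299 0.0238 0.2344] w 0.762 F [-0.7  0.9 -1. ]
rotvec tool [0.0033 0.001  0.0387] shift in now-axes mm [-159.1   41.3   10.3] in target axes [-157.4   47.5   10. ]
[ 0.55758719 -0.13833252  0.12437511]
```

View pics/w6.png

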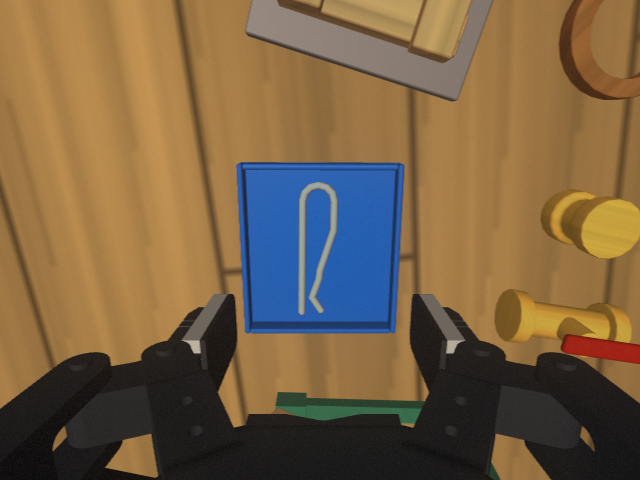

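The clip lies flat inside the tray, at (300–335, 185–315) in the wrist view. On to the left grip of the keeper rod.

```bash
python3 -m creep '[[0,0,0.039,-40,12,0,90],[0,0,0,-40,12,0,90],[0,0,0,-40,12,0,90],[0,0,0,-35,11,0,90],[0,0,0,0,0,20,90],[0,0,0,0,0,0,90],[0,0,0,0,0,0,90]]'
python3 - <<'E'
from plan import *
delta(rk(122,110,29)+[0,0,.010],downR(np.pi/2-.124))
im,d=camera("wrist"); cv2.imwrite("pics/w7.png",im)
E
```

```text
clock: 8.6
position: [0.557, -0.1348, 0.2109]
ee_rot: [0.749, 0.662, -0.002, -0.001]
ft_force: [-0.6, 1.0, -0.1]
grip_width: 0.646
t 8.6 pos [ 0.557  -0.1348  0.2109] w 0.646 F [-0.6  1.  -0.1]
rotvec tool [-0.0043  0.0025  0.0008] shift in now-axes mm [-0.2  1.3 76.5] in target axes [-0.4  1.  76.5]
```

View pics/w7.png

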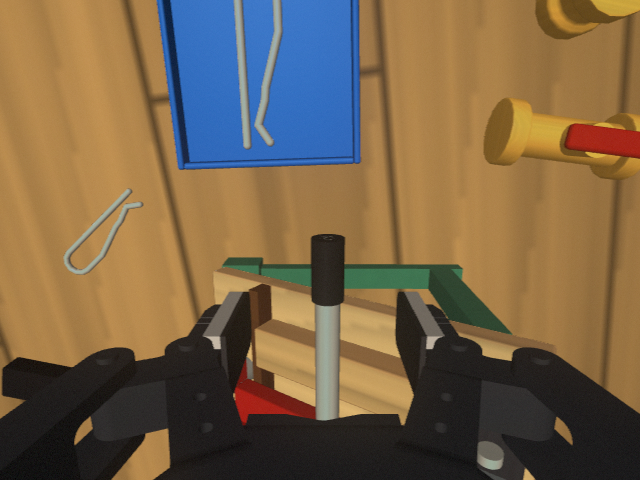

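The rod's grip is centred between the jaws at (328,270). Descending and gripping.

```bash
python3 -m creep '[[0,0,0,0,1,25,90],[0,0,0,0,0,25,90],[0,0,0,0,0,20,90],[0,0,0,0,0,6,90],[0,0,0,0,0,0,90],[0,0,0,0,0,0,200],[0,0,0,0,0,0,250],[0,0,0,0,0,0,250]]' 50
python3 - <<'E'
from plan import *
delta(rk(122,110,29)+[0,0,.010],downR(np.pi/2-.124))
im,d=camera("wrist"); cv2.imwrite("pics/w8.png",im)
im,d=camera("scene"); cv2.imwrite("pics/s8.png",cv2.resize(im[230:430,170:370],None,fx=3,fy=3))
H=rk(122,0,29); h=np.array([0.6192,-0.2549,0.1748]); print((RZ.T@(h-O))*1000,(RZ.T@(H-O))*1000)
E
```

```text
clock: 9.45
position: [0.559, -0.1361, 0.137]
ee_rot: [0.75, 0.662, -0.001, 0.001]
ft_force: [-1.4, 0.3, 13.5]
grip_width: 0.146
t 9.45 pos [ 0.559  -0.1361  0.137 ] w 0.146 F [-1.4  0.3 13.5]
rotvec tool [-0.0001  0.0026 -0.0001] shift in now-axes mm [ 0.6 -1.1  2.6] in target axes [ 0.6 -1.1  2.6]
[ 63.51781812  -1.05203684 174.8       ] [-1.20392762e+01 -8.89045781e-15  1.24375114e+02]
```

View pics/s8.png

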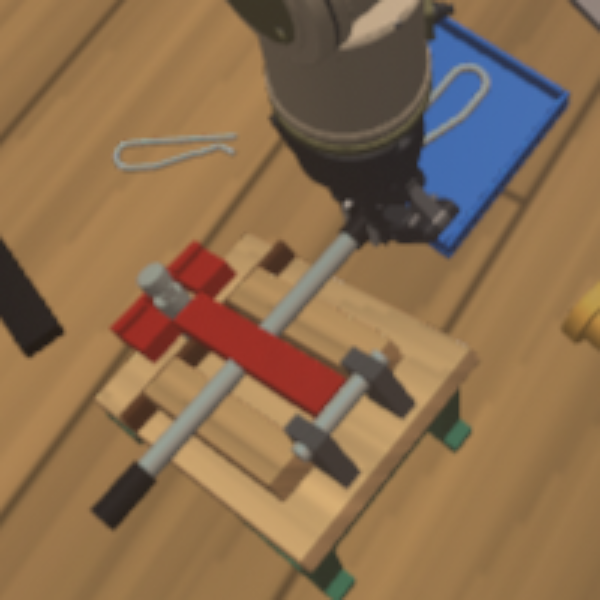

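```bash
python3 -m creep '[[0,0,0,0,-6.2,-11.9,250],[0,0,0,0,-4.5,-12.8,250],[0,0,0,0,-2.5,-13.2,250],[0,0,0,0,-0.4,-13.5,250],[0,0,0,0,1.5,-13.4,250],[0,0,0,0,3.5,-13,250],[0,0,0,0,5.5,-12.4,250],[0,0,0,0,0,0,250]]'
python3 - <<'E'
from plan import *
delta(rk(122,110,29)+[0,0,.010],downR(np.pi/2-.124))
im,d=camera("scene"); cv2.imwrite("pics/s9.png",cv2.resize(im[230:430,170:370],None,fx=3,fy=3))
E
```

```text
clock: 10.35
position: [0.5521, -0.1352, 0.2267]
ee_rot: [0.75, 0.662, -0.004, -0.004]
ft_force: [-23.6, 3.8, 8.9]
grip_width: 0.139
t 10.35 pos [ 0.5521 -0.1352  0.2267] w 0.139 F [-23.6   3.8   8.9]
rotvec tool [-0.0113  0.0019 -0.0009] shift in now-axes mm [ 0.8  6.8 92.3] in target axes [ 0.6  5.8 92.3]
```

View pics/s9.png

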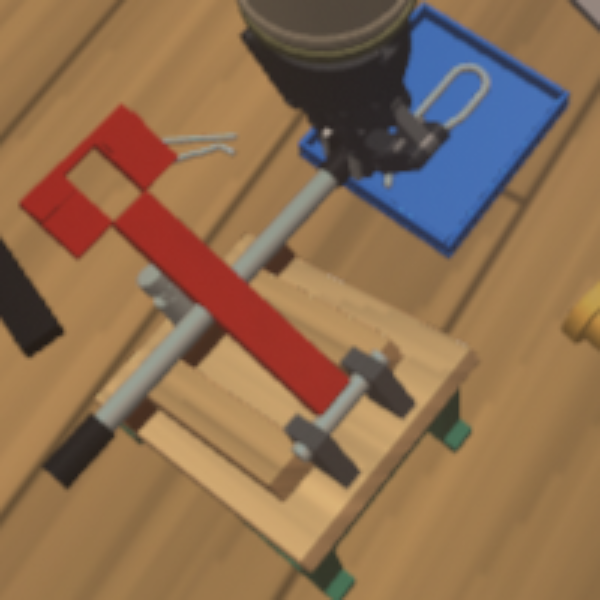

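The keeper swings with the gripper. About 24 N of radial preload has built up, so I ease it and continue the arc.

```bash
python3 -m creep '[[0,0,0,0,3,-11.3,250],[0,0,0,0,8,-10.2,250],[0,0,0,0,10,-8.8,250],[0,0,0,0,11,-7.5,250],[0,0,0,0,12,-6,250],[0,0,0,0,0,0,250]]'
python3 - <<'E'
from plan import *
delta(rk(122,110,29)+[0,0,.010],downR(np.pi/2-.124))
E
```

```text
clock: 11.0
position: [0.5999, -0.1414, 0.2757]
ee_rot: [0.75, 0.662, -0.0, 0.001]
ft_force: [-15.7, 3.1, 32.7]
grip_width: 0.138
t 11.0 pos [ 0.5999 -0.1414  0.2757] w 0.138 F [-15.7   3.1  32.7]
rotvec tool [ 0.0016  0.0022 -0.0004] shift in now-axes mm [  1.1 -42.5 141.3] in target axes [  0.8 -42.3 141.4]
```

```bash
python3 -m creep '[[0,0,0,0,4,-6,250],[0,0,0,0,8,-3,250],[0,0,0,0,8,-1,250],[0,0,0,0,7,0,250],[0,0,0,0,0,0,250]]'
python3 - <<'E'
from plan import *
delta(rk(122,110,29)+[0,0,.010],downR(np.pi/2-.124))
im,d=camera("scene"); cv2.imwrite("pics/s10.png",cv2.resize(im[200:400,170:370],None,fx=3,fy=3))
im,d=camera("top"); cv2.imwrite("pics/t10.png",cv2.resize(im[130:300,330:500],None,fx=3.5,fy=3.5))
E
```

```text
clock: 11.5
position: [0.627, -0.1446, 0.2819]
ee_rot: [0.75, 0.662, -0.001, 0.001]
ft_force: [-1.7, -0.9, 7.0]
grip_width: 0.141
t 11.5 pos [ 0.627  -0.1446  0.2819] w 0.141 F [-1.7 -0.9  7. ]
rotvec tool [ 0.0002  0.0031 -0.0007] shift in now-axes mm [  1.1 -69.7 147.5] in target axes [  0.7 -69.6 147.5]
```

View pics/s10.png

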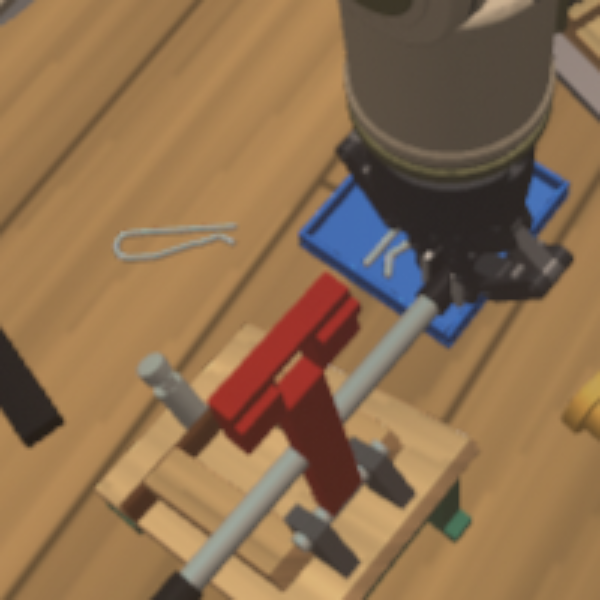

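View pics/t10.png

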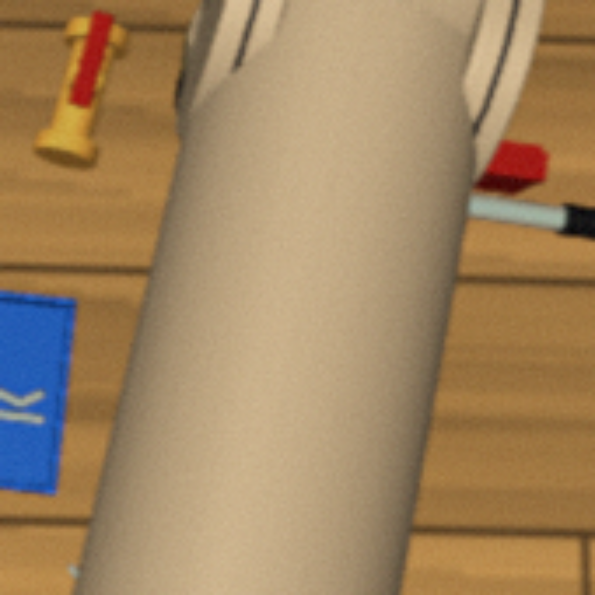

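```bash
python3 -m creep '[[0,0,0,0,4,0,250],[0,0,0,0,4,1,250],[0,0,0,0,0,0,250],[0,0,0,0,0,0,250]]'
python3 - <<'E'
from plan import *
delta(rk(122,110,29)+[0,0,.010],downR(np.pi/2-.124))
E
```

```text
clock: 12.0
position: [0.6308, -0.1452, 0.2819]
ee_rot: [0.75, 0.661, -0.003, -0.003]
ft_force: [-29.7, 5.5, 24.5]
grip_width: 0.135
t 12.0 pos [ 0.6308 -0.1452  0.2819] w 0.135 F [-29.7   5.5  24.5]
rotvec tool [-0.0082  0.0015 -0.0014] shift in now-axes mm [  0.8 -72.3 148.1] in target axes [  0.7 -73.5 147.5]
```

It is against the stop (30 N reaction). Relax, release and lift off.

```bash
python3 -m creep '[[0,0,0,0,-4,-2,250],[0,0,0,0,0,0,150],[0,0,0,0,0,0,110],[0,0,0,0,0,0,110],[0,0,0,0,0,-20,110],[0,0,0,0,0,-40,110],[0,0,0,0,0,-20,110]]'
python3 -m creep '[[0,0,0,40,0,0,90],[0,0,0,40,-40,0,90],[0,0,0,40,-40,0,90],[0,0,0,0,0,0,90]]'
python3 - <<'E'
from plan import *
print(get_obs()["joint_pos"].round(2))
delta(rk(130,40,100),rackR('slat'))
im,d=camera("scene"); cv2.imwrite("pics/s11.png",cv2.resize(im[200:400,170:370],None,fx=3,fy=3)); cv2.imwrite("pics/s11f.png",im); np.save("pics/s11.npy",d)
im,d=camera("top"); cv2.imwrite("pics/t11.png",cv2.resize(im[130:300,330:500],None,fx=3.5,fy=3.5));cv2.imwrite("pics/t11f.png",im)
E
```

```text
clock: 12.7
position: [0.6309, -0.1445, 0.3639]
ee_rot: [0.75, 0.662, -0.001, 0.002]
ft_force: [0.2, 0.5, 0.3]
grip_width: 0.57
clock: 13.1
position: [0.5717, -0.0194, 0.361]
ee_rot: [0.747, 0.665, -0.001, -0.001]
ft_force: [0.9, 0.3, 0.0]
grip_width: 0.649
[-0.28  0.18  0.28  1.44 -0.05  1.53 -0.12]
t 13.1 pos [ 0.5717 -0.0194  0.361 ] w 0.649 F [0.9 0.3 0. ]
rotvec tool [-0.4381 -0.4422 -1.5177] shift in now-axes mm [-186.6  -31.4  172.2] in target axes [ 117.1 -186.8  129.8]
```

View pics/s11.png

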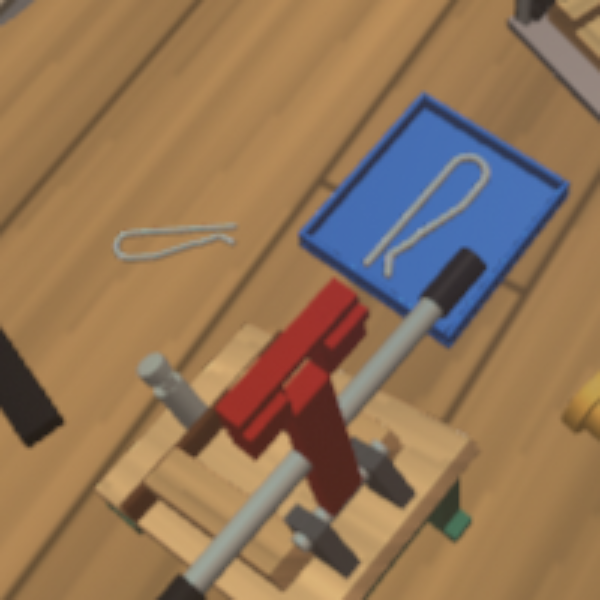

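View pics/t11.png

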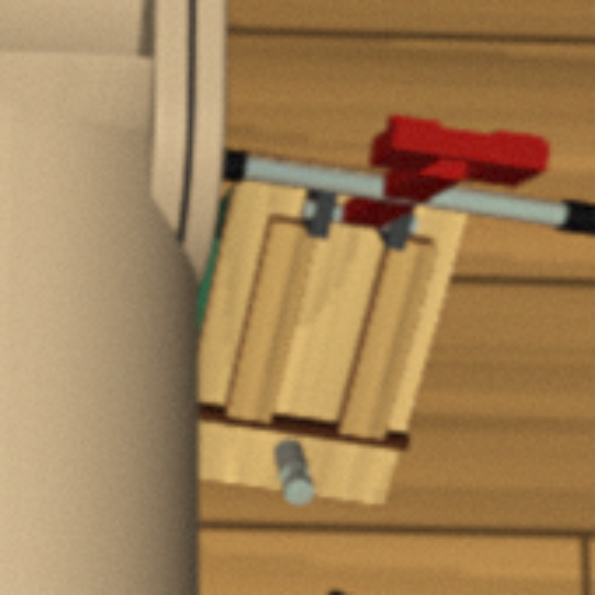

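Run:
```python
from plan import *
S=cv2.imread('pics/s11f.png');T=cv2.imread('pics/t11f.png')
for n,im,b in(("s",S,(205,370,245,420)),("t",T,(485,180,515,200))):
    m=np.zeros((480,640),bool); m[b[1]:b[3],b[0]:b[2]]=(im.max(2)<60)[b[1]:b[3],b[0]:b[2]]
    for q in blobs(m,15): print(n,q[1],q[2])
X,e=tri((276.7,341.7),(447.1,182.9)); print(X,e)
h=np.array([0.6192,-0.2549,0.1748]); r=RZ.T@(X-h); print(r, .56+np.arctan2(r[2],-r[0]))
```

```text
s [213 393  25  26 295] [225.05084746 405.21016949]
t [491 188  18  10 135] [499.96296296 192.45925926]
[ 0.6149382  -0.25278624  0.27900691] 0.0045718164310987915
[-0.00449052  0.00157042  0.10420691] 2.0877306621855642
```

Keeper angle ≈ 2.09 rad, and the clip is in the tray. Turning the tool for the slat.

```bash
python3 -m creep '[[0,0,-0.15,0,0,0,90],[0,0,-0.15,0,0,0,90],[0,0,-0.15,0,0,0,90],[0,0,-0.15,0,0,0,90],[0,0,-0.15,0,0,0,90],[0,0,-0.15,0,0,0,90],[0,0,-0.15,0,0,0,90],[0,0,-0.15,0,0,0,90]]'
python3 -m creep '[[0,0,-0.15,0,0,0,90],[0,0,-0.15,0,0,0,90],[0,0,-0.07,0,0,0,90],[0,0,0,0,0,0,90]]'
python3 - <<'E'
from plan import *
print(get_obs()["joint_pos"].round(2))
delta(rk(130,40,100),rackR('slat'))
E
```

```text
clock: 14.0
position: [0.5746, -0.0275, 0.3605]
ee_rot: [0.243, 0.97, -0.002, -0.001]
ft_force: [0.5, -0.9, -0.0]
grip_width: 0.647
clock: 14.4
position: [0.5744, -0.0274, 0.3604]
ee_rot: [0.063, 0.998, -0.002, -0.001]
ft_force: [-0.6, -0.8, -0.1]
grip_width: 0.647
[-0.17  0.19  0.16  1.43 -0.03  1.53  1.43]
t 14.4 pos [ 0.5744 -0.0274  0.3604] w 0.647 F [-0.6 -0.8 -0.1]
rotvec tool [-0.0038 -0.5617 -0.0014] shift in now-axes mm [  33.2 -178.7  172.3] in target axes [ 119.9 -179.2  127.4]
```

```bash
python3 -m creep '[[0,-0.14,0,45,0,0,90],[0,-0.14,0,40,-30,0,90],[0,-0.14,0,35,-50,0,90],[0,-0.14,0,0,-50,30,90],[0,0,0,0,-49,30,90],[0,0,0,0,0,30,90],[0,0,0,0,0,0,90],[0,0,0,0,0,0,90]]'
python3 - <<'E'
from plan import *
print(get_obs()["joint_pos"].round(2))
delta(rk(130,40,100),rackR('slat'))
o=get_obs(); Rt=R.from_quat(o["ee_rot"]).as_matrix(); p=o["position"]
im,d=camera("wrist"); 
m=camera_model("wrist"); K=np.array(m["camera_matrix"]); M=np.array(m["mount"])
z=im.copy()
def wp(X):
    t=Rt.T@(np.array(X)-p); c=np.linalg.inv(M)@np.r_[t,1]; q=K@c[:3]; return q[:2]/q[2]
for X in [rk(u,v,20) for u in (60,200) for v in (25,55)]+[rk(60,-25,20),rk(60,-55,20)]:
    q=wp(X); print(q.round(1)); cv2.circle(z,tuple(int(round(a)) for a in q),3,(255,0,255),-1)
cv2.imwrite("pics/w12.png",z)
E
```

```text
clock: 15.2
position: [0.4989, -0.1657, 0.2806]
ee_rot: [0.062, 0.969, -0.017, 0.239]
ft_force: [-0.0, -0.4, 0.7]
grip_width: 0.644
[-0.13 -0.25  0.34  2.07  0.05  0.82  1.64]
t 15.2 pos [ 0.4989 -0.1657  0.2806] w 0.644 F [-0.  -0.4  0.7]
rotvec tool [-0.0048 -0.0763 -0.0034] shift in now-axes mm [ 21.4 -32.2  92.6] in target axes [ 28.5 -32.6  90.5]
[255.2 107.4]
[297.7 107.3]
[261.3 297.6]
[300.3 297.6]
[184.3 107.7]
[141.9 107.8]
```

View pics/w12.png

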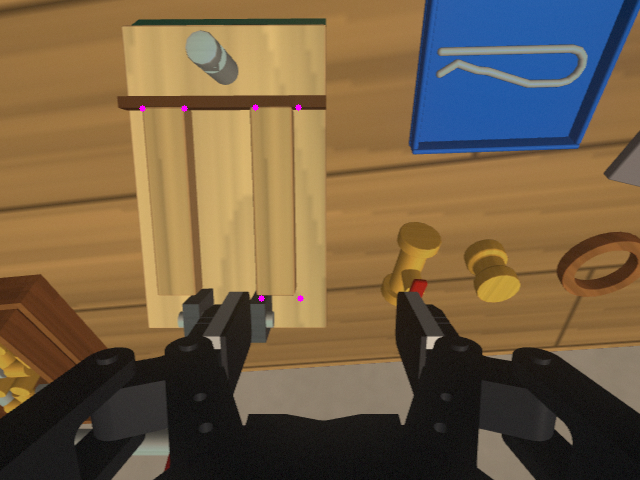

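The slat's edges at (253–293, 108) and (257–296, 297) put it at v ≈ 37.5 mm, 2.5 mm off the nominal value. Approaching.

```bash
python3 -m creep '[[0,-0.076,-0.003,15,-17,30,90],[0,0,0,14,-18,30,90],[0,0,0,0,0,30,90],[0,0,0,0,0,30,90],[0,0,0,0,0,0,90],[0,0,0,0,0,0,90]]'
python3 - <<'E'
from plan import *
print(get_obs()["joint_pos"].round(2))
delta(rk(130,37.5,28),rackR('slat'))
im,d=camera("wrist"); cv2.imwrite("pics/w13.png",im)
E
```

```text
clock: 15.85
position: [0.5313, -0.2047, 0.1642]
ee_rot: [0.059, 0.959, -0.019, 0.276]
ft_force: [0.1, 0.3, 1.0]
grip_width: 0.646
[-0.22 -0.04  0.57  2.19 -0.23  0.44  1.99]
t 15.85 pos [ 0.5313 -0.2047  0.1642] w 0.646 F [0.1 0.3 1. ]
rotvec tool [-0.0037  0.0006  0.0024] shift in now-axes mm [-2.  -0.2 44.2] in target axes [-2.  -0.4 44.2]
```

View pics/w13.png

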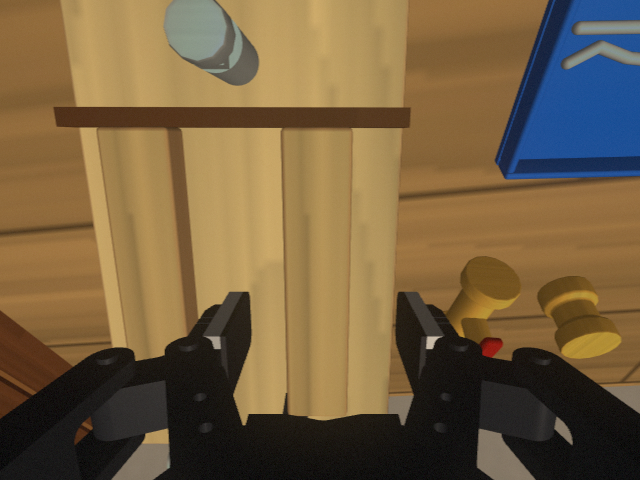

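```bash
python3 -m creep '[[0,0,0,-2,-2,15,90],[0,0,0,0,0,15,90],[0,0,0,0,0,10,90],[0,0,0,0,0,4,100],[0,0,0,0,0,0,120],[0,0,0,0,0,0,200],[0,0,0,0,0,0,220],[0,0,0,0,0,0,220]]' 45
python3 - <<'E'
from plan import *
print(get_obs()["joint_pos"].round(2))
delta(rk(130,37.5,28),rackR('slat'))
im,d=camera("wrist"); cv2.imwrite("pics/w14.png",im)
E
```

```text
clock: 16.7
position: [0.5555, -0.2105, 0.1286]
ee_rot: [0.059, 0.959, -0.019, 0.277]
ft_force: [-6.2, 1.6, 7.3]
grip_width: 0.336
[-0.2   0.1   0.58  2.17 -0.49  0.38  2.21]
t 16.7 pos [ 0.5555 -0.2105  0.1286] w 0.336 F [-6.2  1.6  7.3]
rotvec tool [-0.0034  0.0024  0.0012] shift in now-axes mm [0.1 2.4 0.9] in target axes [0.1 2.4 0.9]
```

View pics/w14.png

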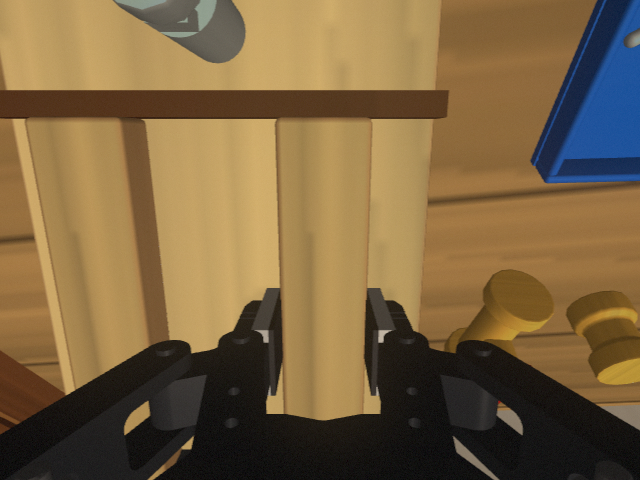

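Slat gripped (28.6 mm reading). Now lift, and meanwhile measure the crib from the first pictures.

```bash
python3 -m creep '[[0,0,0,0,0,-10,220],[0,0,0,0,0,-25,220],[0,0,0,0,0,-40,220],[0,0,0,0,0,-40,220],[0,0,0,0,0,-40,220],[0,0,0,0,0,0,220]]'
python3 - <<'E'
from plan import *
print(get_obs()["joint_pos"].round(2)); delta([0.5,0,0.3],downR(3.0))
for n in("top","scene"):
    im=cv2.imread(f'pics/{n}0.png'); hsv=cv2.cvtColor(im,cv2.COLOR_BGR2HSV)
    b=(170,150,285,265) if n=="top" else (330,150,450,265)
    m=np.zeros((480,640),np.uint8); sub=hsv[b[1]:b[3],b[0]:b[2]]
    m[b[1]:b[3],b[0]:b[2]]=(sub[...,1]<60)
    bl=max(blobs(m,200),key=lambda q:q[1][4]); cs,_=cv2.findContours(bl[3].astype(np.uint8),cv2.RETR_EXTERNAL,cv2.CHAIN_APPROX_NONE)
    hull=cv2.convexHull(cs[0]); 
    ap=cv2.approxPolyDP(hull,6,True)[:,0,:]; print(n,bl[1],ap.tolist())
    Q=np.array([onplane(n,q,0.012) for q in ap]); print(Q.round(4).tolist())
    print([round(float(np.linalg.norm(Q[i]-Q[i-1])),4) for i in range(len(Q))])
E
```

```text
clock: 17.35
position: [0.4736, -0.2008, 0.2647]
ee_rot: [0.06, 0.958, -0.02, 0.281]
ft_force: [1.3, -0.5, -1.2]
grip_width: 0.34
[-0.18 -0.35  0.49  2.18  0.09  0.71  1.72]
t 17.35 pos [ 0.4736 -0.2008  0.2647] w 0.34 F [ 1.3 -0.5 -1.2]
rotvec tool [0.0008 0.5705 0.0156] shift in now-axes mm [-20.2 202.4 -29.8] in target axes [  2.2 202.5 -35.3]
top [ 179  165   93   90 1513] [[207, 165], [271, 191], [243, 254], [179, 227]]
[[0.7092, 0.276, 0.012], [0.6462, 0.1111, 0.012], [0.4849, 0.1745, 0.012], [0.5484, 0.3367, 0.012]]
[0.1718, 0.1765, 0.1734, 0.1742]
scene [ 340  199  102   59 1419] [[340, 206], [352, 199], [432, 208], [441, 218], [387, 257]]
[[0.4868, 0.1747, 0.012], [0.5018, 0.2085, 0.012], [0.6835, 0.2855, 0.012], [0.7142, 0.2695, 0.012], [0.6511, 0.1061, 0.012]]
[0.178, 0.0369, 0.1973, 0.0346, 0.1752]
```

```bash
python3 -m creep '[[0,0,0,0,25,0,220],[0,0,0,0,45,0,220],[0,0.14,0,0,45,0,220],[0,0.14,0,0,45,0,220],[0,0.14,0,0,45,0,220],[0,0.14,0,0,45,0,220],[0,0,0.12,0,30,0,220],[0,0,0.12,0,0,0,220]]'
python3 - <<'E'
from plan import *
print(get_obs()["joint_pos"].round(2)); delta([0.581,0.1764,0.2],downR(np.pi-.37))
E
```

```text
clock: 18.15
position: [0.5089, 0.0832, 0.2559]
ee_rot: [0.181, 0.984, -0.002, -0.001]
ft_force: [-0.8, -1.0, -0.6]
grip_width: 0.34
[-0.35  0.09  0.1   1.75 -0.01  1.3   0.96]
t 18.15 pos [0.5089 0.0832 0.2559] w 0.34 F [-0.8 -1.  -0.6]
rotvec tool [-0.005  -0.0004  0.0066] shift in now-axes mm [-34.3 113.1  55.3] in target axes [-33.5 113.   55.9]
```

```bash
python3 -m creep '[[0,0,0.007,-12,38,0,220],[0,0,0,-12,38,0,220],[0,0,0,-10,37,0,220],[0,0,0,0,0,0,220],[0,0,0,0,0,0,220]]'
python3 - <<'E'
from plan import *
delta([0.581,0.1764,0.081],downR(np.pi-.37))
o=get_obs(); Rt=R.from_quat(o["ee_rot"]).as_matrix(); p=o["position"]
im,d=camera("wrist"); m=camera_model("wrist"); K=np.array(m["camera_matrix"]); M=np.array(m["mount"])
np.savez("pics/w15.npz",im=im,d=d,Rt=Rt,p=p)
cv2.imwrite("pics/w15raw.png",im); z=im.copy()
def wp(X):
    t=Rt.T@(np.array(X)-p); c=np.linalg.inv(M)@np.r_[t,1]; q=K@c[:3]; return q[:2]/q[2]
C=np.array([0.599,0.223,0]); RB=R.from_euler('z',-.37).as_matrix()
def bd(x,y,zz): return C+RB@np.array([x,y,zz])/1
P=[bd(a*.09,b*.09,.012) for a in(-1,1) for b in (-1,1)]+[bd(a*.07,b,.032) for a in(-1,1) for b in (-.065,-.035)]+[bd(a,b*.07,.052) for a in(-.065,-.035) for b in (-1,1)]+[bd(a*.07,b,.072) for a in(-1,1) for b in (.065,.035)]
for X in P:
    q=wp(X); cv2.circle(z,tuple(int(round(a)) for a in q),3,(255,0,255),1)
cv2.imwrite("pics/w15.png",z)
E
```

```text
clock: 18.65
position: [0.581, 0.1717, 0.2561]
ee_rot: [0.184, 0.983, -0.003, 0.0]
ft_force: [-0.8, -0.6, -0.1]
grip_width: 0.339
t 18.65 pos [0.581  0.1717 0.2561] w 0.339 F [-0.8 -0.6 -0.1]
rotvec tool [-0.0055  0.0014 -0.0008] shift in now-axes mm [  1.9   5.3 175. ] in target axes [  1.7   4.4 175.1]
```

View pics/w15.png

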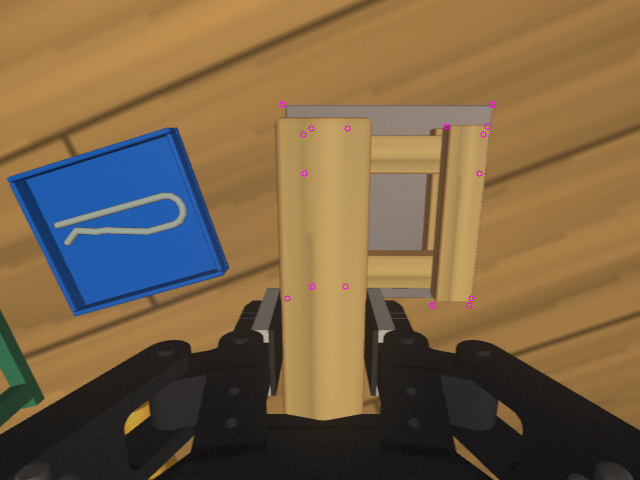

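The crib outline matches the prediction within about 3 mm and the held slat is parallel to the top slat. Lowering.

```bash
python3 -m creep '[[0,0,0,1,2,40,220],[0,0,0,1,2,40,220],[0,0,0,0,0,40,220],[0,0,0,0,0,25,220],[0,0,0,0,0,10,220],[0,0,0,0,0,10,220],[0,0,0,0,0,0,220],[0,0,0,0,0,0,220]]'
python3 - <<'E'
from plan import *
delta([0.581,0.1764,0.081],downR(np.pi-.37))
im,d=camera("scene"); cv2.imwrite("pics/s16.png",cv2.resize(im[130:290,310:500],None,fx=4,fy=3.7))
E
```

```text
clock: 19.5
position: [0.5813, 0.1751, 0.0932]
ee_rot: [0.185, 0.983, -0.002, 0.001]
ft_force: [0.3, -0.1, 0.4]
grip_width: 0.339
t 19.5 pos [0.5813 0.1751 0.0932] w 0.339 F [ 0.3 -0.1  0.4]
rotvec tool [-0.0029  0.0033 -0.0019] shift in now-axes mm [ 0.8  1.1 12.2] in target axes [ 0.8  1.1 12.2]
```

View pics/s16.png

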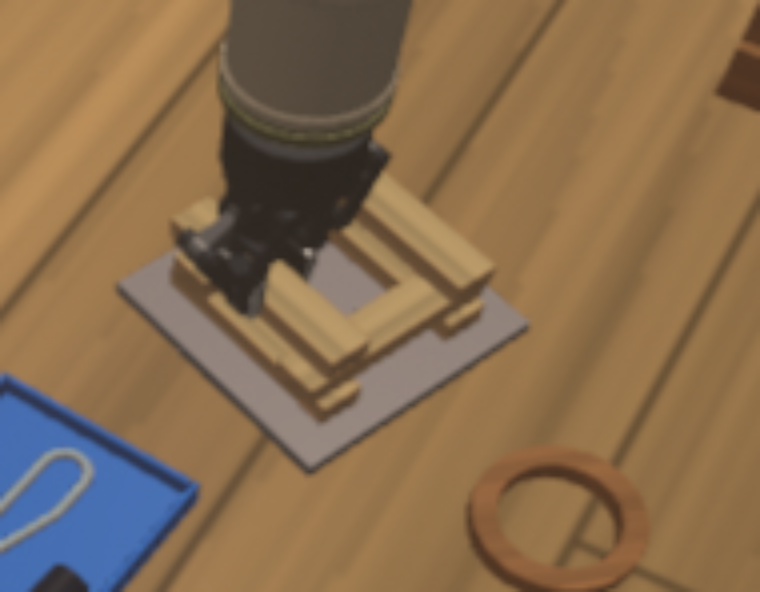

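```bash
python3 -m creep '[[0,0,0,0,1,4,220],[0,0,0,0,0,3,220],[0,0,0,0,0,2,220],[0,0,0,0,0,0,220]]';python3 -m creep '[[0,0,0,0,0,2,220],[0,0,0,0,0,0,220],[0,0,0,0,0,0,220]]'
```

```text
clock: 19.95
position: [0.5808, 0.176, 0.0824]
ee_rot: [0.185, 0.983, -0.002, 0.0]
ft_force: [-0.2, -0.0, -1.2]
grip_width: 0.339
clock: 20.25
position: [0.581, 0.176, 0.0808]
ee_rot: [0.185, 0.983, -0.002, 0.0]
ft_force: [-0.1, 0.2, -0.4]
grip_width: 0.34
```

```bash
python3 -m creep '[[0,0,0,0,0,1,220],[0,0,0,0,0,0,220],[0,0,0,0,0,0,220]]';python3 -m creep '[[0,0,0,0,0,1,220],[0,0,0,0,0,0,220],[0,0,0,0,0,0,220]]'
```

```text
clock: 20.55
position: [0.5812, 0.176, 0.0802]
ee_rot: [0.185, 0.983, -0.002, 0.001]
ft_force: [-1.9, -0.8, 5.2]
grip_width: 0.337
clock: 20.85
position: [0.5812, 0.176, 0.0801]
ee_rot: [0.185, 0.983, -0.002, 0.001]
ft_force: [-5.9, -2.3, 14.3]
grip_width: 0.337
```

Contact (5 → 14 N). Releasing and lifting.

```bash
python3 -m creep '[[0,0,0,0,0,-1,220],[0,0,0,0,0,0,160],[0,0,0,0,0,0,120],[0,0,0,0,0,0,105],[0,0,0,0,0,-15,105],[0,0,0,0,0,-40,105],[0,0,0,0,0,-50,105],[0,0,0,0,0,-50,105]]'
python3 -m creep '[[0,0,0,40,0,0,105],[0,0,0,40,-40,-20,105],[0,0,0,40,-40,-20,105],[0,0,0,20,-40,0,105],[0,0,0,0,-40,0,105],[0,0,0,0,0,0,105]]'
python3 - <<'E'
from plan import *
delta([0.5,0,0.3],downR(np.pi-.37))
for n in("scene","top"):
    im,d=camera(n); cv2.imwrite(f"pics/{n}17.png",im); np.save(f"pics/{n}17.npy",d)
E
```

```text
clock: 21.65
position: [0.5806, 0.1765, 0.2375]
ee_rot: [0.185, 0.983, -0.002, 0.001]
ft_force: [0.6, 1.1, 1.1]
grip_width: 0.581
clock: 22.25
position: [0.4084, 0.0821, 0.2701]
ee_rot: [0.187, 0.982, -0.002, 0.001]
ft_force: [0.9, 0.0, 0.0]
grip_width: 0.588
t 22.25 pos [0.4084 0.0821 0.2701] w 0.588 F [0.9 0.  0. ]
rotvec tool [-0.0028  0.0035 -0.0064] shift in now-axes mm [-115.5  -42.8  -29.3] in target axes [-115.1  -43.4  -29.9]
```

View pics/scene17.png

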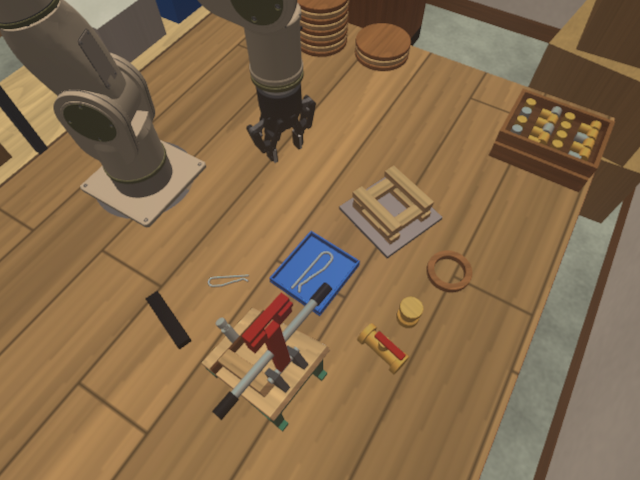

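View pics/top17.png

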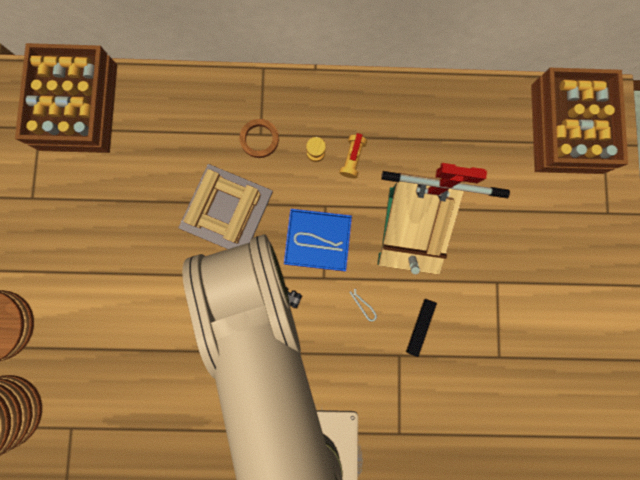

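Run:
```python
from plan import *
C=np.array([0.599,0.223,0]); RB=R.from_euler('z',-.37).as_matrix()
a=[]
for n,(x0,y0),w,h in(("scene",(330,155),120,105),("top",(172,155),110,105)):
    im=cv2.imread(f"pics/{n}17.png"); z=cv2.resize(im[y0:y0+h,x0:x0+w],None,fx=4,fy=4,interpolation=cv2.INTER_CUBIC)
    for y in (-.05,.05):
      for sx in(-1,1):
        for b in(-.015,.015):
          q=(proj(n,C+RB@np.array([sx*.07,y+b,.072]))[0]-[x0,y0]+.5)*4; cv2.circle(z,tuple(int(t) for t in q),3,(255,0,255),1)
    a.append(cv2.resize(z,(400,380)))
cv2.imwrite("pics/crib.png",np.hstack(a))
d=np.load("pics/scene17.npy"); im=cv2.imread("pics/scene17.png")
vv,uu=np.mgrid[155:260,330:450]; P=deproj("scene",np.c_[uu.ravel(),vv.ravel()],d[155:260,330:450].ravel())
q=(P-C)@RB; 
for s in(-1,1):
    m=(abs(q[:,2]-.072)<.006)&(abs(q[:,1]-s*.05)<.03)&(abs(q[:,0])<.1); qq=q[m]
    lo,hi=np.percentile(qq[:,:2],[2,98],axis=0); print(s,m.sum(),((lo+hi)/2).round(4),(hi-lo).round(4),np.median(qq[:,2]).round(4)); 
    r=cv2.minAreaRect((qq[:,:2]*1000).astype(np.float32)); print(r)
```

```text
-1 706 [-0.0005 -0.0511] [0.1346 0.0292] 0.0718
((-1.3106765747070312, -50.53564453125), (32.7947998046875, 140.53524780273438), 89.72044372558594)
1 653 [-0.0017  0.0508] [0.1352 0.0297] 0.0717
((-2.6685791015625, 51.562225341796875), (33.75308609008789, 141.25816345214844), 89.35342407226562)
```

View pics/crib.png

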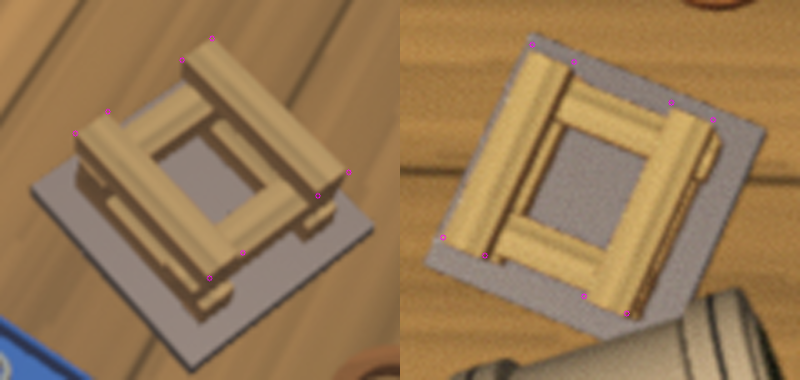

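Run:
```python
from workcell import *
print(get_obs()["clock"]); hand_in()
```

```text
22.35
the job is handed in; nothing more can be done
```

I finished every step of the job and handed it in at 22.35 s of the 72 s allowed; the hand-in gives no verdict.

- **Clip:** I pulled it about 86 mm sideways out of the pin and laid it flat in the blue tray. The last pictures show it wholly inside the walls; I did not measure its height against the rim.
- **Keeper:** I swung it back until it pressed on its stop. A check across two views gave about 2.09 rad. The radial force on the gripper reached about 36 N partway round because my arc was a few mm tight. I eased it before going on.
- **Slat:** `rack_slat1` (the one at v ≈ +40 mm) now completes the crib's third layer. By depth it lies at about x = −1 mm, y = −51 mm in the board's frame, with its top at 72 mm. It is parallel to the top slat within about 0.5 degrees. `rack_slat2` is still in the rack.
- **Bystanders:** in the last scene and top pictures the coupling, valve, hoop and crib slats look unmoved. The top slat also measures where it should be. The gripper was clear of everything.

The board's corners differed by about 3–5 mm between the two fixed views, so I used the average of both as the crib's position.

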